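# Set the adjustable leak on the leak-check manifold and hold it

## Robot

A 6-joint arm with a two-finger parallel gripper is mounted at the origin on a cart in front of the work surface, level with it; the furniture and walls round the work are solid. World frame = base frame: x ahead of the robot, y to its left, z up, the work surface at z = 0. Lengths are in m, angles in degrees, forces in N, time in s.
With the tool pointing down it reaches from about 0.35 to 0.875 m from the base axis. Payload 4.2 kg.
Tool frame: the origin (TCP) lies between the finger pads, 19 mm behind the fingertips; this is the grasp point; z points along the fingers, y is the line along which they close (so a half turn about z gives the same grasp; the last joint's range is limited). The gripper opens to 87 mm and grips with 3 to 60 N. Pads are 19 mm wide; open, the fingers measure 117 mm over their backs; the gripper's body (75 mm by 190 mm) begins 51 mm behind the grasp point.
Start: joints at [83.801, 22.042, 0.453, 0, -68.411, -14.817], TCP at [0.224, 0.583, 0.241] pointing down, gripper open.
Joint ranges: [-179.83, 179.83], [-69.29, 118.12], [-61.27, 80.66], [-181.25, 117.63], [-171.15, -9.14], [-177.46, 177.46]. Speed limits (degrees/s): [159.86, 159.86, 180, 180, 180, 180].

## Interface

Orientations are given as a 3x3 rotation matrix whose columns are the frame's x, y, z axes.
In Python, from station import r, vision gives the robot as it stands. The module is installed in compiled form; this text tells all that it offers.
- The arm moves only by the shell command python3 -m creep 'ROWS'. ROWS is JSON, a list of rows, each a list of 7 numbers: the opening, from -1 (shut) to 1 (fully open), then the shift along the tool's x, y, z in mm, then the turn, a rotation vector about the tool's x, y, z in degrees. A call has 1 to 8 rows; each row is the pose to reach, as a shift and turn from the pose commanded when the call began, along the tool's axes at that moment; what a row does not reach only later rows make up. A row lasts 1/12 s, in which the tool goes at most 41.7 mm and 7.16 degrees, less where a joint would pass 70% of its speed; a pose out of reach is approached as far as the arm can. A call with a gripper value outside its range is refused whole. The fingers move at their own pace and stop on an object; the grip force is fixed at half the most. Time passes only in rows, so rows that repeat a pose let the fingers close. It gives the time, the measured TCP pose, the force, the opening and the grip force at its end, in the units of the state.
- r.sense(): the state, without advancing time (a new reading comes with each control period).
- vision.capture(name): name is "scene" or "top" or "wrist"; returns (picture, depth): 384x512x3 uint8, red, green, blue; 384x512 float32, m along the optical axis (not along the pixel's ray), 0 where there is no reading.
- vision.camera_model(name): a dict with "vertical_fov" (degrees; the focal length in pixels is half the picture's height over the tangent of half this angle, whatever the lens; pixels are square), "cx", "cy" (the principal point, pixels), "extrinsics" (4x4, takes a point from camera to world coordinates); the wrist camera has in their place "mount" (4x4, takes a point from camera to tool coordinates, whose origin is the TCP and whose axes are the flange's). Camera axes: x right, y down, z forward; pixel columns grow to the right and rows downward; lengths in m; the calibration is good to about 2 mm. A picture is of the moment at which its call begins: read the wrist's pose just before it. camera_model takes no time and is no camera call.
- r.finish_job(): hands the job in; it is judged then, once.
Trained networks look in the newest picture that a camera, given by its name, has taken for a name from the list of things; names that differ only in an ending like _2 or _b are one class to them, and where a whole thing is asked for, a point or a joint stands for the part that bears it (a point fixed in the world has none). Each returns a list of dicts, best first, with "conf" (0 to 1); they miss things now and then, are a little off and sometimes report something else, mostly with a low value. They report only what shows in the picture. A call takes as long as a camera call.
- vision.find_in(camera, thing): "uv" ([column, row] in pixels, amid what is visible of it).
- vision.cut_out(camera, thing): "region" (384x512 bool, what is visible of it) and "uv" ([column, row] in pixels, amid what is visible of it).
The state is a dict: "time_s": time; "joints": joint angles; "joint_velocities": joint speeds; "effort": joint torques, N m; "tcp_pos": TCP position; "ee_rot": TCP orientation; "wrist_force": force on the tool from outside, world axes, zero at the start; "moment": the same for the moment, N m; "gripper_width": opening from 0.0 (shut) to 1.0 (fully open); "gripper_force": force on a finger pad.
Only numpy, scipy, OpenCV 4.12 (cv2) and the standard library are available. Lean on these libraries where they do the work, as an engineer would, in place of code of your own. Each camera call takes 0.05 s, during which the arm holds its last target. There are 200 camera calls.

## Task

Get the leak-check manifold ready for the tester's reject check: swing the ball valve's lever to half open, on the long middle mark of its index plate, so that air purges the line, then screw the knurled leak cap down clockwise until it bottoms out on its seat, which is the zero. From there back the cap off a quarter turn, which is the standard leak, and finish while still holding the cap there between the fingers, because nothing locks it; leave the valve half open and the loose things round the manifold where they are.

Things in the scene. Friction and masses are not known exactly. Their poses are not given: they have to be found in the camera images.
- manifold: Fixed leak-check manifold, all bare metal: 130 x 250 x 10 mm aluminium base plate on the bench, longer along y; origin on the bench under the base plate, x to the rear, z up, y along it from the ball valve (-y end) to the square port block with the knurled cap (+y end, gauge on its front). A steel cylinder lies behind the valve (top 52 mm). Yaw differs from run to run.
- valve (a joint): Opening of the ball valve in rad: 0 = shut (lever across the line, pointing to the manifold's -x), pi/2 = fully open (lever along the line, pointing to its -y), growing counterclockwise from above; half open = pi/4, the long middle mark of the index plate. Stiff (0.25 N m), stays where left. Starts at 0 to 0.4.
- valve_stem (a point): Point on the vertical axis that the lever turns about, at lever height: 91.5 mm above the bench, 55 mm from the manifold's origin toward its -y. A nut on it rises 7 mm higher. Its axes are the manifold's. The round index plate below the lever is 16 mm lower and reaches 42 mm from the axis.
- lever_grip (a point): Middle of the black ribbed sleeve on the lever, 70 mm from the stem axis, where the lever is pinched across from above. The sleeve is 16 mm wide, 11 mm high and 52 mm long; x axis along the lever toward the stem, z up. Free air below it: 81 mm to the base plate or bench.
- cap_screw (a joint): How far the leak cap is unscrewed, in rad: 0 = bottomed out on its seat (a hard stop), growing as it is turned counterclockwise from above; pi/2 = backed off a quarter turn. Right-hand thread, 4 mm rise per turn; the drag is 0.12 N m and it stays where left. Starts at 2.6 to 4.8, already started on the thread; cannot come off (stop at 2 pi).
- cap: Knurled round steel cap on the upright port, 40 mm in diameter, 28 mm tall, dark index slot in its top from centre to rim. Origin at the centre of its underside, 82 mm above the bench when bottomed, plus 0.64 mm per rad unscrewed; z up, -x along the slot, turning with it. 70 mm from the manifold's origin toward its +y. Below it: a narrower hexagon, then the 46 x 60 mm block, 68 mm tall.
- master_leak: Loose bystander: grey steel cylinder with a small brass and steel top, 40 mm in diameter, 61 mm tall, standing in front of the manifold's left end. Origin at the centre of its underside.
- grease_pot: Loose bystander: white lidded pot, 48 mm in diameter, 32 mm tall, in front of the manifold's right end. Origin at the centre of its underside.
- fitting: Loose bystander: small brass hexagon fitting, 17 mm across, 24 mm tall, standing in front of the port block. Origin at the centre of its underside.
- height_puck: Loose bystander: brass puck on a black pad, 34 x 52 x 20 mm, lying in front of the manifold. Origin at the centre of its underside.
- curtain_r: Obstacle, part of the bench: upright aluminium post with a yellow and black light-curtain bar, to the right of the manifold, 0.31 m tall and about 55 mm wide both ways. Origin at the middle of its foot on the bench. A twin of it stands to the left at about y = 0.42, x = 0.59. Do not run the arm into them.

How it is judged (in metres and radians):
On the way, in this order (a step that is already met when the one before it is completed fails the run):
1. the lever is set to half open: 45 degrees, within 8 (value of joint valve between 0.645 and 0.925 rad), for 0.3 s.
2. then the cap is screwed down until it bottoms out (value of joint cap_screw below 0.08 rad), for 0.2 s.
At the end, for the whole second after the job is handed in: The valve is still at 45 degrees within 8, the cap stands a quarter turn (90 degrees, within 15) back from its bottom stop, and the fingers are still gripping it: TCP within 12 mm of the cap's axis, with more than 5 N of contact (all of step 1 and value of joint cap_screw between 1.311 and 1.831 rad and contact force between the fingers and cap above 5 N and horizontal distance between the grasp point and cap below 0.012 m); the arm keeps its last pose, push and grip.
It fails at once if a loose thing beside the manifold is moved by more than 15 mm or tipped (distance of any of master_leak, grease_pot, fitting, height_puck from where it was at the start of the episode above 0.015 m or angle between any of master_leak, grease_pot, fitting, height_puck's own z axis and vertical above 0.3 rad).
It also fails if it takes over 72 s, if anything falls off the work surface, if the arm or the gripper's body presses on something with over 40 N, if the wrist force passes 120 N, or if a joint passes its speed limit or range.

## Working session

There is one attempt and no reset: what is moved stays moved. The work goes in short steps, Python scripts to look and compute and a shell command to move; the robot and the scene stay as the last step left them, time stands still between calls to the robot, and variables do not carry over. Pictures are saved under pics/ and viewed, at most 10 in all, crops included, and the job is handed in when it is done.

```bash
mkdir -p pics; cat > h.py <<'E'
import numpy as np, cv2
from station import r, vision
def model(n):
    m=vision.camera_model(n); f=192/np.tan(np.radians(m["vertical_fov"])/2)
    if "extrinsics" in m: T=np.array(m["extrinsics"])
    else:
        s=r.sense(); W=np.eye(4); W[:3,:3]=np.array(s["ee_rot"]); W[:3,3]=s["tcp_pos"]; T=W@np.array(m["mount"])
    return f,m["cx"],m["cy"],T
def world(n,d,uv,M=None):
    f,cx,cy,T=M or model(n); uv=np.atleast_2d(uv).astype(int); z=d[uv[:,1],uv[:,0]]
    P=np.c_[(uv[:,0]-cx)*z/f,(uv[:,1]-cy)*z/f,z,np.ones(len(z))]
    return (P@T.T)[:,:3]
def save(n,img): cv2.imwrite("pics/%s.png"%n,img[:,:,::-1])
E
python3 - <<'E'
from h import *
s=r.sense(); print(s)
for c in ("top","scene"):
    M=model(c); im,d=vision.capture(c); save(c,im)
    for t in ("manifold","cap","lever_grip","valve","master_leak","grease_pot","fitting","height_puck","curtain_r"):
        for o in vision.cut_out(c,t)[:1]:
            v,u=np.nonzero(o["region"]&(d>0)); 
            if len(u)==0: continue
            P=world(c,d,np.c_[u,v],M); print(c,t,round(o["conf"],2),np.round(o["uv"]),np.round(np.median(P,0),3),np.round(P.min(0),3),np.round(P.max(0),3))
E
```

```text
{'time_s': 0.0, 'joints': array([ 8.38008265e+01,  2.20904207e+01,  3.80923464e-01, -2.91392436e-02,
       -6.84111451e+01, -1.48162858e+01]), 'joint_velocities': array([ 0.05602343, -0.06543984, -0.00375819,  0.00145951, -0.04235049,
        0.02365205]), 'effort': array([ 5.23828021e-04, -3.90664387e+01,  1.87406248e+01,  4.21980813e+00,
        1.10964183e-02, -1.92785246e-04]), 'tcp_pos': array([0.22391951, 0.58291652, 0.24017057]), 'ee_rot': array([[ 9.33416425e-01, -3.58794219e-01, -6.97501800e-04],
       [-3.58794888e-01, -9.33414194e-01, -2.04218167e-03],
       [ 8.16648957e-05,  2.15646599e-03, -9.99997671e-01]]), 'wrist_force': array([-0.08989601,  0.27797948, -0.47687458]), 'moment': array([-0.02802366, -0.02529816,  0.03213798]), 'gripper_force': 0.0, 'gripper_width': 0.9979457479007419}
top manifold 0.69 [242. 164.] [0.525 0.148 0.042] [ 0.426  0.022 -0.004] [0.616 0.279 0.116]
top cap 0.73 [205. 161.] [0.532 0.223 0.111] [0.514 0.205 0.067] [0.55  0.247 0.116]
top lever_grip 0.6 [267. 186.] [0.471 0.09  0.095] [ 0.428  0.075 -0.001] [0.527 0.105 0.102]
top valve 0.74
[... 427 characters left out ...]
  0.003 -0.004] [0.676 0.28  0.113]
scene cap 0.54 [211. 178.] [0.52  0.223 0.107] [0.511 0.199 0.066] [0.548 0.241 0.113]
scene lever_grip 0.79 [280. 184.] [0.461 0.089 0.093] [0.423 0.061 0.041] [0.518 0.104 0.098]
scene valve 0.7 [276. 181.] [0.462 0.089 0.093] [ 0.423  0.007 -0.001] [0.583 0.105 0.098]
scene master_leak 0.81 [183. 229.] [0.472 0.306 0.036] [ 0.462  0.275 -0.002] [0.565 0.324 0.061]
scene grease_pot 0.83 [328. 204.] [ 0.417 -0.029  0.029] [ 0.401 -0.063 -0.002] [ 0.45  -0.012  0.034]
scene fitting 0.42 [219. 236.] [0.43  0.244 0.015] [ 0.424  0.235 -0.002] [0.439 0.251 0.025]
scene height_puck 0.79 [243. 235.] [0.422 0.191 0.005] [ 0.408  0.158 -0.003] [0.461 0.217 0.022]
```

```bash
python3 - <<'E'
from h import *
c="top";M=model(c); im,d=vision.capture(c)
crop=im[90:250,130:370]; save("topcrop",cv2.resize(crop,None,fx=3.3,fy=3.3,interpolation=cv2.INTER_CUBIC))
o=vision.cut_out(c,"manifold")[0]; v,u=np.nonzero(o["region"]&(d>0)); P=world(c,d,np.c_[u,v],M)
q=P[(P[:,2]>.004)&(P[:,2]<.016)]; print(cv2.minAreaRect((q[:,:2]*1000).astype(np.float32)))
o=vision.cut_out(c,"cap")[0]; v,u=np.nonzero(o["region"]&(d>0)); P=world(c,d,np.c_[u,v],M); q=P[P[:,2]>.107]; print(cv2.minEnclosingCircle((q[:,:2]*1000).astype(np.float32)),np.median(q,0),len(q))
o=vision.cut_out(c,"valve")[0]; v,u=np.nonzero(o["region"]&(d>0)); P=world(c,d,np.c_[u,v],M); q=P[P[:,2]>.085]; print(cv2.minAreaRect((q[:,:2]*1000).astype(np.float32)),np.median(q,0),len(q), cv2.fitLine((q[:,:2]*1000).astype(np.float32),cv2.DIST_HUBER,0,.01,.01).ravel())
o=vision.find_in(c,"curtain_r");print(o)
E
```

```text
((535.37109375, 152.06077575683594), (249.7201690673828, 130.5346221923828), 83.87113952636719)
((532.488037109375, 222.33856201171875), 19.87188148498535) [0.53321315 0.2216029  0.11111981] 247
((476.27593994140625, 90.63481903076172), (103.69778442382812, 15.929786682128906), 10.327068328857422) [0.47112365 0.09051708 0.09455468] 324 [9.8295987e-01 1.8382028e-01 4.7505817e+02 9.0484100e+01]
[]
```

View pics/topcrop.png

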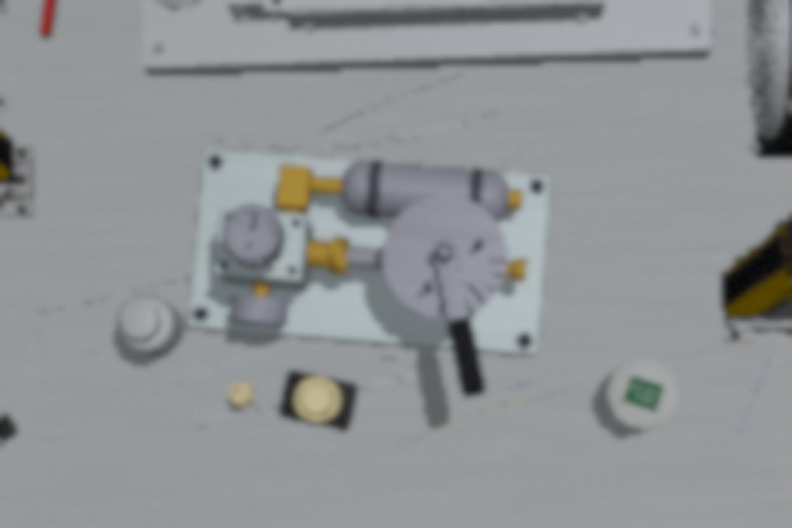

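View pics/scene.png

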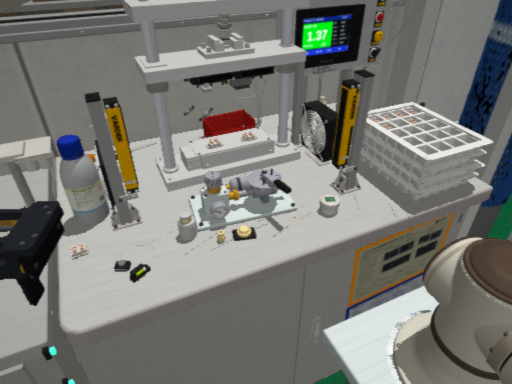

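The top crop shows the cap at about (252,237) with its slot pointing up (world +x). The stem is at (443,255) and the lever runs down to its black sleeve at (465,357). The bystanders are the master leak (148,325), fitting (240,393), puck (318,400) and pot (642,395). In the scene picture both curtain posts stand clear of the lever. From this I get yaw ≈ -6.1°, stem ≈ (0.519, 0.098), valve ≈ 17° and cap ≈ 186° unscrewed.

```bash
python3 -m creep '[[1,390,384,40,0,0,-31.6],[1,390,384,40,0,0,-31.6],[1,390,384,40,0,0,-31.6],[1,390,384,40,0,0,-31.6],[1,390,384,40,0,0,-31.6],[1,390,384,40,0,0,-31.6],[1,390,384,40,0,0,-31.6],[1,390,384,40,0,0,-31.6]]'
cat >> h.py <<'E'
def go(x,y,z,a):
    s=r.sense(); R=np.array(s["ee_rot"]); a=np.radians(a)
    from scipy.spatial.transform import Rotation as Q
    T=np.array([[np.cos(a),np.sin(a),0],[np.sin(a),-np.cos(a),0],[0,0,-1]])
    print("shift",np.round(R.T@(np.array([x,y,z])-s["tcp_pos"])*1000,1),"turn",np.round(Q.from_matrix(R.T@T).as_rotvec(degrees=True),1))
def st():
    s=r.sense(); R=np.array(s["ee_rot"]); print("t",round(s["time_s"],2),"tcp",np.round(s["tcp_pos"],4),"yaw",np.round(np.degrees(np.arctan2(R[1,0],R[0,0])),1),"j",np.round(s["joints"],0),"F",np.round(s["wrist_force"],1),"M",np.round(s["moment"],2),"w",round(s["gripper_width"],3),"g",round(s["gripper_force"],1))
E
python3 - <<'E'
from h import *
st(); go(.450,.085,.2,10.6)
M=model("top"); im,d=vision.capture("top"); v,u=np.nonzero(d>0); P=world("top",d,np.c_[u,v],M)
q=P[(P[:,2]>.1)&(P[:,2]<.33)&(P[:,1]<-.03)&(P[:,1]>-.25)&(P[:,0]<.65)]; print(len(q),q.min(0),q.max(0))
E
```

```text
time_s: 1.92
tcp_pos: [0.362, 0.2789, 0.2172]
ee_rot: [[0.983, 0.184, 0.001], [0.184, -0.983, 0.001], [0.001, -0.001, -1.0]]
wrist_force: [0.4, -0.4, 0.7]
gripper_width: 1.0
gripper_force: 0.0
t 1.92 tcp [0.362  0.2789 0.2172] yaw 10.6 j [ 58.   7. -24.   0. -59.  43.] F [ 0.4 -0.4  0.7] M [-0.04 -0.15 -0.01] w 1.0 g 0.0
shift [ 50.8 206.8  17.1] turn [-0. -0.  0.]
3930 [ 0.07581724 -0.24999793  0.10000525] [ 0.64993752 -0.03036633  0.31483088]
```

```bash
python3 -m creep '[[1,51,207,37,0,0,0],[1,51,207,37,0,0,0],[1,51,207,37,0,0,0],[1,51,207,37,0,0,0],[1,51,207,37,0,0,0],[1,51,207,37,0,0,0],[1,51,207,37,0,0,0]]'
python3 - <<'E'
from h import *
st()
M=model("wrist"); im,d=vision.capture("wrist"); save("w1",im)
for t in ("valve","cap"):
  for o in vision.cut_out("wrist",t)[:1]:
    v,u=np.nonzero(o["region"]&(d>0)); P=world("wrist",d,np.c_[u,v],M)
    print(t,o["conf"],o["uv"],len(P),P.min(0),P.max(0))
    q=P[(P[:,2]>.085)&(P[:,0]<.49)] if t=="valve" else P[P[:,2]>.105]
    print(cv2.minAreaRect((q[:,:2]*1000).astype(np.float32)),cv2.minEnclosingCircle((q[:,:2]*1000).astype(np.float32)), cv2.fitLine((q[:,:2]*1000).astype(np.float32),cv2.DIST_HUBER,0,.01,.01).ravel(),np.median(q,0))
E
```

```text
time_s: 2.55
tcp_pos: [0.4501, 0.0843, 0.1794]
ee_rot: [[0.984, 0.179, -0.001], [0.179, -0.984, -0.001], [-0.001, 0.001, -1.0]]
wrist_force: [0.7, 0.6, 0.5]
gripper_width: 0.996
gripper_force: 0.0
t 2.55 tcp [0.4501 0.0843 0.1794] yaw 10.3 j [ 31.   9. -27.   0. -54.  69.] F [0.7 0.6 0.5] M [-0.05 -0.02 -0.02] w 0.996 g 0.0
valve 0.86 [255.1, 169.1] 2598 [ 0.4028999   0.06313223 -0.00167943] [0.52900837 0.10500559 0.10024911]
((459.0761413574219, 84.83372497558594), (64.942626953125, 15.829261779785156), 9.918900489807129) ((458.936767578125, 85.63060760498047), 32.951786041259766) [9.8376244e-01 1.7947544e-01 4.5944266e+02 8.5090698e+01] [0.45919955 0.0852561  0.09628437]
cap 0.7 [74.4, 52.0] 4002 [ 0.51146413  0.19976687 -0.00151368] [0.57112339 0.31271949 0.1144593 ]
((533.0780029296875, 219.66159057617188), (39.41326141357422, 39.59044647216797), 69.76708221435547) ((533.1253662109375, 220.20101928710938), 20.386157989501953) [ 2.1459831e-01 -9.7670239e-01  5.3355615e+02  2.1838976e+02] [0.53348905 0.21827348 0.1110992 ]
```

View pics/w1.png

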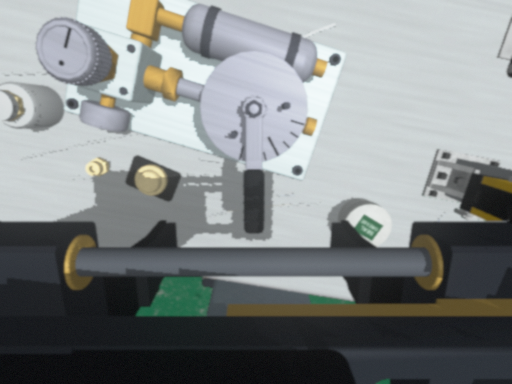

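The wrist view shows the lever sleeve at (254,200), centred between the fingers, with the stem at (254,107) and index marks to its right. The cap is at (70,50) with a clear slot. I'm descending to pinch the lever.

```bash
python3 -m creep '[[1,0,0,40,0,0,0],[1,0,0,70,0,0,0],[1,0,0,88,0,0,0],[1,0,0,88,0,0,0],[-1,0,0,88,0,0,0],[-1,0,0,88,0,0,0],[-1,0,0,88,0,0,0],[-1,0,0,88,0,0,0]]'
python3 -m creep '[[-1,0,0,0,0,0,0],[-1,0,0,0,0,0,0],[-1,0,0,0,0,0,0]]'
python3 - <<'E'
from h import *
st()
s=r.sense();p=s["tcp_pos"];R=np.array(s["ee_rot"]);S=np.array([.5191,.0981])
dv=p[:2]-S; a0=np.degrees(np.arctan2(dv[1],dv[0]))%360; L=np.hypot(*dv); print(a0,L,"valve",a0-173.9)
for k in range(1,9):
    a=a0+k*28.5/6; q=np.r_[S+L*np.array([np.cos(np.radians(a)),np.sin(np.radians(a))]),p[2]]
    print(k,np.round(R.T@(q-p)*1000,1),round(-k*28.5/6,1))
E
```

```text
time_s: 3.37
tcp_pos: [0.4506, 0.0875, 0.0934]
ee_rot: [[0.983, 0.184, 0.003], [0.184, -0.983, 0.002], [0.003, -0.001, -1.0]]
wrist_force: [0.2, -0.8, -0.5]
gripper_width: 0.781
gripper_force: 0.0
time_s: 3.62
tcp_pos: [0.4499, 0.0866, 0.0924]
ee_rot: [[0.983, 0.184, 0.001], [0.184, -0.983, 0.0], [0.001, -0.0, -1.0]]
wrist_force: [0.4, 0.4, 0.3]
gripper_width: 0.555
gripper_force: 0.0
t 3.62 tcp [0.4499 0.0866 0.0924] yaw 10.6 j [ 31.  16. -34.   0. -40.  69.] F [0.4 0.4 0.3] M [-0.09 -0.01  0.01] w 0.555 g 0.0
189.39943930636827 0.07011316904900325 valve 15.49943930636826
1 [ 0.1  5.8 -0. ] -4.8
2 [ 0.7 11.6 -0. ] -9.5
3 [ 1.8 17.3 -0. ] -14.2
4 [ 3.4 22.9 -0. ] -19.0
5 [ 5.4 28.4 -0. ] -23.8
6 [ 7.8 33.6 -0. ] -28.5
7 [10.7 38.7 -0. ] -33.2
8 [14.  43.5 -0. ] -38.0
```

```bash
python3 -m creep '[[-1,0,0,0,0,0,0],[-1,0,0,0,0,0,0],[-1,0,0,0,0,0,0],[-1,0,0,0,0,0,0],[-1,0,0,0,0,0,0],[-1,0,0,0,0,0,0],[-1,0,0,0,0,0,0]]'
python3 -c "from h import *;st()"
```

```text
time_s: 4.2
tcp_pos: [0.4496, 0.0861, 0.0919]
ee_rot: [[0.983, 0.183, -0.001], [0.183, -0.983, -0.001], [-0.001, 0.0, -1.0]]
wrist_force: [1.6, -3.6, 0.4]
gripper_width: 0.179
gripper_force: 30.0
t 4.2 tcp [0.4496 0.0861 0.0919] yaw 10.5 j [ 31.  16. -34.   0. -40.  69.] F [ 1.6 -3.6  0.4] M [-1.16 -0.42 -0.3 ] w 0.179 g 30.0
```

```bash
python3 -m creep '[[-1,0,4.4,0,0,0,-3.6],[-1,0.4,8.8,0,0,0,-7.2],[-1,1,13,0,0,0,-10.8],[-1,1.8,17.4,0,0,0,-14.4],[-1,3,21.6,0,0,0,-18],[-1,4.4,25.7,0,0,0,-21.6],[-1,6,29.8,0,0,0,-25],[-1,7.8,33.7,0,0,0,-28.5]]'
python3 -m creep '[[-1,0,0,0,0,0,0],[-1,0,0,0,0,0,0],[-1,0,0,0,0,0,0],[-1,0,0,0,0,0,0]]'
python3 - <<'E'
from h import *
st(); im,d=vision.capture("wrist"); save("w2",im)
E
```

```text
time_s: 4.87
tcp_pos: [0.463, 0.0542, 0.0919]
ee_rot: [[0.775, 0.631, -0.002], [0.631, -0.775, -0.001], [-0.002, -0.001, -1.0]]
wrist_force: [-1.0, -3.8, 1.6]
gripper_width: 0.181
gripper_force: 30.3
time_s: 5.2
tcp_pos: [0.4634, 0.0537, 0.0919]
ee_rot: [[0.777, 0.63, -0.001], [0.63, -0.777, -0.002], [-0.002, 0.001, -1.0]]
wrist_force: [1.9, -7.9, -0.1]
gripper_width: 0.179
gripper_force: 30.0
t 5.2 tcp [0.4634 0.0537 0.0919] yaw 39.0 j [ 27.  17. -33.   0. -40. 102.] F [ 1.9 -7.9 -0.1] M [-2.27 -0.71 -0.25] w 0.179 g 30.0
```

View pics/w2.png

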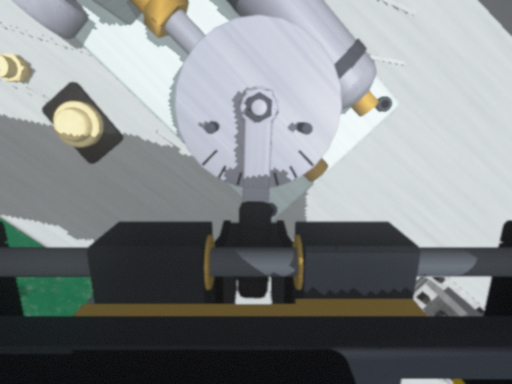

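The picture shows the index marks symmetric either side of the lever, left (210,157) and right (305,158), so the lever lies on the middle mark. I'll release, lift and check.

```bash
python3 -m creep '[[1,0,0,0,0,0,0],[1,0,0,0,0,0,0],[1,0,0,0,0,0,0],[1,0,0,0,0,0,0],[1,0,0,-30,0,0,0],[1,0,0,-60,0,0,0],[1,0,0,-90,0,0,0],[1,0,0,-90,0,0,0]]'
python3 - <<'E'
from h import *
st(); print(vision.camera_model("wrist")["mount"])
M=model("wrist"); im,d=vision.capture("wrist"); save("w3",im)
for o in vision.cut_out("wrist","valve")[:1]:
    v,u=np.nonzero(o["region"]&(d>0)); P=world("wrist",d,np.c_[u,v],M); q=P[(P[:,2]>.08)]
    l=cv2.fitLine((q[:,:2]*1000).astype(np.float32),cv2.DIST_HUBER,0,.01,.01).ravel(); print("valve",np.degrees(np.arctan2(l[1],l[0]))%180+180-173.9,l)
C=np.array([.533,.221])
M=model("top"); im,d=vision.capture("top"); v,u=np.nonzero(d>0); P=world("top",d,np.c_[u,v],M)
q=P[(P[:,2]>.125)&(np.hypot(*(P[:,:2]-C).T)<.22)]
h=np.round(q/.03).astype(int); k,c=np.unique(h,axis=0,return_counts=True)
for a,b in zip(k,c):
    if b>15: print(a*.03,b)
go(.533,.2215,.18,55)
E
```

```text
time_s: 5.92
tcp_pos: [0.4673, 0.0565, 0.1879]
ee_rot: [[0.775, 0.632, 0.012], [0.632, -0.775, 0.004], [0.012, 0.005, -1.0]]
wrist_force: [0.6, 0.2, 0.2]
gripper_width: 0.704
gripper_force: 0.0
t 5.92 tcp [0.4673 0.0565 0.1879] yaw 39.2 j [ 27.  10. -26.   0. -54. 102.] F [0.6 0.2 0.2] M [-0.06 -0.19 -0.03] w 0.704 g 0.0
[[ 2.33954806e-04 -9.67005119e-01 -2.54756833e-01  6.87854567e-02]
 [ 9.99999169e-01 -9.67001569e-05  1.28539892e-03 -3.73756594e-04]
 [-1.26762236e-03 -2.54756922e-01  9.67004293e-01 -1.43526255e-01]
 [ 0.00000000e+00  0.00000000e+00  0.00000000e+00  1.00000000e+00]]
valve 43.410675 [  0.79536057   0.6061366  486.7264      71.19652   ]
[0.33 0.12 0.54] 64
[0.33 0.15 0.54] 53
[0.33 0.15 0.57] 434
[0.33 0.18 0.54] 139
[0.33 0.18 0.57] 431
[0.33 0.21 0.48] 31
[0.33 0.21 0.51] 38
[0.33 0.21 0.54] 167
[0.33 0.24 0.48] 50
[0.33 0.24 0.51] 65
[0.36 0.15 0.48] 27
[0.36 0.15 0.51] 101
[0.36 0.15 0.54] 459
[0.36 0.15 0.57] 23
[0.36 0.18 0.54] 577
[0.36 0.18 0.57] 23
[0.36 0.21 0.51] 237
[0.36 0.21 0.54] 233
[0.36 0.24 0.51] 470
[0.36 0.27 0.51] 23
[0.39 0.09 0.27] 162
[0.39 0
[... 2335 characters left out ...]
2 0.45] 330
[0.69 0.12 0.48] 200
[0.69 0.15 0.33] 345
[0.69 0.15 0.45] 361
[0.69 0.15 0.48] 79
[0.69 0.18 0.18] 28
[0.69 0.18 0.21] 44
[0.69 0.18 0.33] 278
[0.69 0.18 0.45] 411
[0.69 0.21 0.21] 28
[0.69 0.21 0.33] 281
[0.69 0.21 0.45] 399
[0.69 0.24 0.21] 17
[0.69 0.24 0.33] 290
[0.69 0.24 0.45] 397
[0.69 0.27 0.33] 297
[0.69 0.27 0.45] 402
[0.69 0.3  0.33] 288
[0.69 0.3  0.45] 399
[0.69 0.33 0.45] 24
[0.72 0.15 0.45] 67
[0.72 0.18 0.33] 43
[0.72 0.18 0.45] 147
[0.72 0.21 0.33] 53
[0.72 0.21 0.45] 159
[0.72 0.24 0.33] 54
[0.72 0.24 0.45] 176
[0.72 0.27 0.15] 16
[0.72 0.27 0.33] 38
[0.72 0.27 0.45] 198
[0.72 0.3  0.33] 45
[0.72 0.3  0.45] 211
shift [159.  -85.1   2. ] turn [ -0.   -0.  -15.9]
```

```bash
python3 -m creep '[[1,99,-85,2,0,0,-15.9],[1,99,-85,2,0,0,-15.9],[1,99,-85,2,0,0,-15.9],[1,99,-85,2,0,0,-15.9],[1,99,-85,2,0,0,-15.9],[1,99,-85,2,0,0,-15.9]]'
cat >> h.py <<'E'
def slot(n,C=(.533,.2212),zt=.113):
    # slot direction: resample the cap top in world coordinates
    f,cx,cy,T=model(n); im,d=vision.capture(n); g=cv2.cvtColor(im,cv2.COLOR_RGB2GRAY)
    out=None
    M=(f,cx,cy,T); o=vision.cut_out(n,"cap")
    if o:
        v,u=np.nonzero(o[0]["region"]&(d>0)); P=world(n,d,np.c_[u,v],M); q=P[(P[:,2]>.105)&(P[:,2]<.12)]
        print("cap",round(o[0]["conf"],2),cv2.minEnclosingCircle((q[:,:2]*1000).astype(np.float32)),np.median(q[:,2]),len(q)); zt=np.median(q[:,2]); C=np.array(cv2.minEnclosingCircle((q[:,:2]*1000).astype(np.float32))[0])/1000
    ang=np.arange(0,360,1.); rr=np.linspace(.005,.016,12); val=[]
    X=C[0]+np.outer(np.cos(np.radians(ang)),rr); Y=C[1]+np.outer(np.sin(np.radians(ang)),rr)
    Q=np.stack([X,Y,np.full_like(X,zt),np.ones_like(X)],-1)@np.linalg.inv(T).T
    u=(f*Q[...,0]/Q[...,2]+cx).astype(np.float32); v=(f*Q[...,1]/Q[...,2]+cy).astype(np.float32)
    m=cv2.remap(g,u,v,cv2.INTER_LINEAR).mean(1); m=cv2.GaussianBlur(np.r_[m,m,m][None].astype(np.float32),(15,1),3)[0,360:720]
    k=np.argsort(m)[:6]; print("slot angles",ang[k],np.round(m[k]),"median",np.median(m)); return im
E
python3 - <<'E'
from h import *
st(); im=slot("wrist"); save("w4",im); go(.533,.2212,.101,55)
E
```

```text
time_s: 6.57
tcp_pos: [0.4858, 0.183, 0.1783]
ee_rot: [[0.573, 0.819, -0.003], [0.819, -0.573, -0.002], [-0.004, -0.002, -1.0]]
wrist_force: [0.7, -0.3, -0.7]
gripper_width: 0.998
gripper_force: 0.0
t 6.57 tcp [0.4858 0.183  0.1783] yaw 55.0 j [ 39.  15. -19.  -0. -56. 106.] F [ 0.7 -0.3 -0.7] M [-0.15 -0.1  -0.04] w 0.998 g 0.0
cap 0.69 ((533.5248413085938, 220.54249572753906), 19.841899871826172) 0.11130531352816936 2605
slot angles [229. 230. 228. 231. 227. 232.] [127. 127. 127. 127. 127. 127.] median 192.1424
shift [59.2 16.  77.9] turn [-0.1  0.1 -0.1]
```

View pics/w4.png

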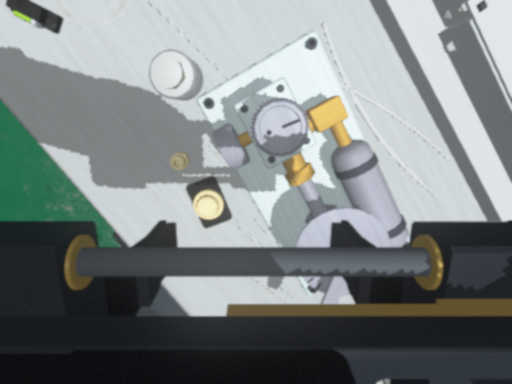

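The picture shows the cap at (280,125), with its slot running right and slightly up to (303,120), which is roughly -20° in world. The lever is out of the way and the bystanders haven't moved. I'm going down onto the cap.

```bash
python3 -m creep '[[1,30,8,0,0,0,0],[1,59.5,16,0,0,0,0],[1,59.5,16,0,0,0,0],[1,59.5,16,30,0,0,0],[1,59.5,16,60,0,0,0],[1,59.5,16,78,0,0,0],[1,59.5,16,78,0,0,0],[-1,59.5,16,78,0,0,0]]'
python3 -m creep '[[-1,0,0,0,0,0,0],[-1,0,0,0,0,0,0],[-1,0,0,0,0,0,0],[-1,0,0,0,0,0,0],[-1,0,0,0,0,0,0],[-1,0,0,0,0,0,0],[-1,0,0,0,0,0,0],[-1,0,0,0,0,0,0]]'
python3 -m creep '[[-1,0,0,0,0,0,0],[-1,0,0,0,0,0,0],[-1,0,0,0,0,0,0]]'
python3 -c "from h import *;st()"
```

```text
time_s: 7.33
tcp_pos: [0.5337, 0.2214, 0.1015]
ee_rot: [[0.575, 0.818, -0.002], [0.818, -0.575, -0.002], [-0.002, -0.0, -1.0]]
wrist_force: [0.8, -0.2, 1.0]
gripper_width: 0.973
gripper_force: 0.0
time_s: 8.0
tcp_pos: [0.5348, 0.2225, 0.1022]
ee_rot: [[0.573, 0.819, 0.001], [0.819, -0.573, -0.001], [0.0, 0.001, -1.0]]
wrist_force: [2.4, -2.1, -0.3]
gripper_width: 0.452
gripper_force: 30.0
time_s: 8.25
tcp_pos: [0.5348, 0.2225, 0.1022]
ee_rot: [[0.574, 0.819, 0.001], [0.819, -0.574, -0.0], [0.0, 0.001, -1.0]]
wrist_force: [4.5, -3.1, 0.9]
gripper_width: 0.451
gripper_force: 30.0
t 8.25 tcp [0.5348 0.2225 0.1022] yaw 55.0 j [ 39.  25. -16.   0. -48. 106.] F [ 4.5 -3.1  0.9] M [-1.15 -1.15 -0.06] w 0.451 g 30.0
```

```bash
python3 -m creep '[[-1,0,0,0.1,0,0,7],[-1,0,0,0.2,0,0,14],[-1,0,0,0.2,0,0,21],[-1,0,0,0.3,0,0,28],[-1,0,0,0.4,0,0,35],[-1,0,0,0.5,0,0,42],[-1,0,0,0.5,0,0,49],[-1,0,0,0.6,0,0,56]]'
python3 -c "from h import *;st();im=slot('top')"
```

```text
time_s: 8.92
tcp_pos: [0.5355, 0.2213, 0.1016]
ee_rot: [[1.0, -0.023, 0.002], [-0.023, -1.0, -0.002], [0.002, 0.002, -1.0]]
wrist_force: [7.2, -9.3, -0.6]
gripper_width: 0.452
gripper_force: 30.0
t 8.92 tcp [0.5355 0.2213 0.1016] yaw -1.3 j [ 39.  25. -17.   0. -48.  50.] F [ 7.2 -9.3 -0.6] M [-2.52 -2.13  0.11] w 0.452 g 30.0
slot angles [151. 152. 150. 153. 149. 154.] [21. 21. 21. 21. 21. 21.] median 34.973274
```

```bash
python3 -m creep '[[-1,0.5,0.6,0.1,0,0,7],[-1,1,1.2,0.2,0,0,14],[-1,1,1.2,0.2,0,0,21],[-1,1,1.2,0.3,0,0,28],[-1,1,1.2,0.4,0,0,35],[-1,1,1.2,0.5,0,0,42]]'
python3 -c "from h import *;st()"
```

```text
time_s: 9.52
tcp_pos: [0.5351, 0.2202, 0.1011]
ee_rot: [[0.727, -0.686, -0.001], [-0.686, -0.727, -0.003], [0.001, 0.002, -1.0]]
wrist_force: [1.1, -6.6, 2.3]
gripper_width: 0.449
gripper_force: 30.0
t 9.52 tcp [0.5351 0.2202 0.1011] yaw -43.3 j [ 38.  25. -17.   0. -48.   8.] F [ 1.1 -6.6  2.3] M [-1.82 -0.9   0.14] w 0.449 g 30.0
```

```bash
python3 -m creep '[[-1,0.5,0.5,0.1,0,0,7],[-1,0.5,0.5,0.2,0,0,14],[-1,0.5,0.5,0.2,0,0,21],[-1,0.5,0.5,0.3,0,0,28],[-1,0.5,0.5,0.4,0,0,35],[-1,0.5,0.5,0.5,0,0,42]]'
python3 -c "from h import *;st();im=slot('scene');save('s2',cv2.resize(im[140:240,160:290],None,fx=6,fy=6,interpolation=cv2.INTER_CUBIC))"
```

```text
time_s: 10.02
tcp_pos: [0.5342, 0.2196, 0.1006]
ee_rot: [[0.081, -0.997, -0.002], [-0.997, -0.081, -0.003], [0.003, 0.003, -1.0]]
wrist_force: [-1.2, -4.7, 4.1]
gripper_width: 0.45
gripper_force: 30.0
t 10.02 tcp [0.5342 0.2196 0.1006] yaw -85.3 j [ 38.  25. -17.   0. -48. -34.] F [-1.2 -4.7  4.1] M [-1.36  0.1   0.17] w 0.45 g 30.0
cap 0.44 ((530.1295776367188, 231.77182006835938), 14.64749526977539) 0.10852207125346647 36
slot angles [294. 293. 295. 292. 296. 291.] [18. 18. 19. 19. 19. 19.] median 92.06441
```

```bash
for i in 1; do python3 -m creep '[[-1,0,0,0,0,0,6],[-1,0,0,0.1,0,0,12],[-1,0,0,0.2,0,0,18],[-1,0,0,0.2,0,0,18]]'; python3 -c "from h import *;st()"; done
python3 -m creep '[[-1,0,0,0,0,0,5],[-1,0,0,0.1,0,0,10],[-1,0,0,0.1,0,0,10]]'; python3 -c "from h import *;st()"
```

```text
time_s: 10.45
tcp_pos: [0.5337, 0.2196, 0.1004]
ee_rot: [[-0.229, -0.973, -0.003], [-0.973, 0.229, -0.003], [0.004, 0.003, -1.0]]
wrist_force: [-2.8, -4.4, 5.5]
gripper_width: 0.45
gripper_force: 30.0
t 10.45 tcp [0.5337 0.2196 0.1004] yaw -103.2 j [ 38.  25. -17.   0. -48. -52.] F [-2.8 -4.4  5.5] M [-1.23  0.32 -0.18] w 0.45 g 30.0
time_s: 10.7
tcp_pos: [0.5334, 0.2197, 0.1003]
ee_rot: [[-0.394, -0.919, -0.004], [-0.919, 0.394, -0.003], [0.004, 0.002, -1.0]]
wrist_force: [-2.0, -3.7, 6.0]
gripper_width: 0.453
gripper_force: 30.0
t 10.7 tcp [0.5334 0.2197 0.1003] yaw -113.2 j [ 38.  25. -17.  -0. -48. -62.] F [-2.  -3.7  6. ] M [-1.07  0.53 -0.08] w 0.453 g 30.0
```

```bash
python3 -m creep '[[-1,0,0,0,0,0,6],[-1,0,0,0,0,0,12]]'; python3 -c "from h import *;st()"
python3 -m creep '[[-1,0,0,0,0,0,6],[-1,0,0,0.1,0,0,12]]'; python3 -c "from h import *;st()"
python3 -m creep '[[-1,0,0,0,0,0,6],[-1,0,0,0.1,0,0,12]]'; python3 -c "from h import *;st()"
```

```text
time_s: 10.87
tcp_pos: [0.534, 0.221, 0.1004]
ee_rot: [[-0.575, -0.818, -0.001], [-0.818, 0.575, -0.0], [0.001, 0.001, -1.0]]
wrist_force: [-2.0, 2.2, 1.3]
gripper_width: 0.452
gripper_force: 30.0
t 10.87 tcp [0.534  0.221  0.1004] yaw -125.1 j [ 39.  25. -17.  -0. -48. -74.] F [-2.   2.2  1.3] M [1.01 0.48 0.91] w 0.452 g 30.0
time_s: 11.03
tcp_pos: [0.5347, 0.2217, 0.1005]
ee_rot: [[-0.732, -0.681, -0.0], [-0.681, 0.732, 0.0], [0.0, 0.0, -1.0]]
wrist_force: [-1.6, 0.5, 3.8]
gripper_width: 0.454
gripper_force: 30.0
t 11.03 tcp [0.5347 0.2217 0.1005] yaw -137.1 j [ 39.  25. -17.  -0. -48. -86.] F [-1.6  0.5  3.8] M [0.41 0.22 0.88] w 0.454 g 30.0
time_s: 11.2
tcp_pos: [0.5353, 0.2219, 0.1007]
ee_rot: [[-0.858, -0.514, 0.001], [-0.514, 0.858, 0.001], [-0.002, -0.0, -1.0]]
wrist_force: [3.5, 0.5, 0.6]
gripper_width: 0.449
gripper_force: 30.0
t 11.2 tcp [0.5353 0.2219 0.1007] yaw -149.0 j [ 39.  25. -17.   0. -48. -98.] F [3.5 0.5 0.6] M [ 0.33 -1.09  0.85] w 0.449 g 30.0
```

Mz jumped from about 0.15 to 0.9 N m and held there, so the cap is on its stop and the pads are slipping. That was after 168–180° of turning, which matches the slot estimate. I'll hold briefly, then back off 91°, using Mz to confirm.

```bash
python3 -m creep '[[-1,0,0,0,0,0,3],[-1,0,0,0,0,0,3],[-1,0,0,0,0,0,3],[-1,0,0,0,0,0,3]]'; python3 -c "from h import *;st()"
python3 -m creep '[[-1,0,0,-0.1,0,0,-6],[-1,0,0,-0.1,0,0,-12],[-1,0,0,-0.2,0,0,-18],[-1,0,0,-0.3,0,0,-24],[-1,0,0,-0.3,0,0,-30],[-1,0,0,-0.4,0,0,-36],[-1,0,0,-0.5,0,0,-42],[-1,0,0,-0.5,0,0,-48]]'; python3 -c "from h import *;st()"
python3 -m creep '[[-1,0,0,0,0,0,-6],[-1,0,0,-0.1,0,0,-12],[-1,0,0,-0.2,0,0,-18],[-1,0,0,-0.3,0,0,-24],[-1,0,0,-0.3,0,0,-30],[-1,0,0,-0.4,0,0,-36],[-1,0,0,-0.5,0,0,-43],[-1,0,0,-0.5,0,0,-43]]'
python3 -c "
from h import *;st();im,d=vision.capture('wrist');save('w5',im)"
```

```text
time_s: 11.53
tcp_pos: [0.5359, 0.2221, 0.1007]
ee_rot: [[-0.882, -0.471, 0.002], [-0.471, 0.882, 0.002], [-0.003, 0.001, -1.0]]
wrist_force: [0.8, 2.2, 3.8]
gripper_width: 0.452
gripper_force: 30.0
t 11.53 tcp [0.5359 0.2221 0.1007] yaw -151.9 j [  38.   25.  -16.    0.  -48. -100.] F [0.8 2.2 3.8] M [ 0.74 -0.38  0.53] w 0.452 g 30.0
time_s: 12.2
tcp_pos: [0.5346, 0.2231, 0.1012]
ee_rot: [[-0.239, -0.971, 0.0], [-0.971, 0.239, 0.004], [-0.004, 0.001, -1.0]]
wrist_force: [-4.5, 7.9, 7.8]
gripper_width: 0.449
gripper_force: 30.0
t 12.2 tcp [0.5346 0.2231 0.1012] yaw -103.8 j [ 39.  25. -16.  -0. -48. -52.] F [-4.5  7.9  7.8] M [ 2.23  1.48 -0.12] w 0.449 g 30.0
time_s: 12.87
tcp_pos: [0.5331, 0.2228, 0.1016]
ee_rot: [[0.488, -0.873, -0.003], [-0.873, -0.488, 0.003], [-0.004, 0.001, -1.0]]
wrist_force: [-8.9, 7.5, 9.5]
gripper_width: 0.452
gripper_force: 30.0
t 12.87 tcp [0.5331 0.2228 0.1016] yaw -60.8 j [ 39.  25. -16.  -0. -48.  -9.] F [-8.9  7.5  9.5] M [2.35 2.53 0.14] w 0.452 g 30.0
```

View pics/w5.png

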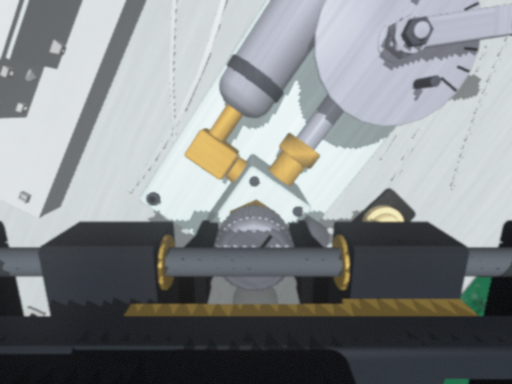

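The picture shows the cap held between the fingers, with its slot at (268,239) pointing about 35–40° right of image-up. That matches the expected 264° world direction for a quarter turn. The lever is still at 45°, the grip is 30 N and the TCP is about 2 mm off the cap axis, so I'm handing in.

```bash
python3 -c "
from h import *
print(r.finish_job())"
```

```text
the job is handed in; nothing more can be done
None
```

I handed the job in at about 13 s of the 72 s allowed: the valve measured 43° (target 45°), the cap was bottomed and then backed off about 90° and is still gripped at 30 N, and no bystander was touched; the hand-in returned no verdict.

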